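# Fetch the scoop from behind the mate and flask

## Task

On the low grey shelf tier, a terracotta mate stands on the round cork coaster and a steel flask on the square one, both in front of a red scoop. First clear the mate and the flask to the flat wooden board at the side, then lift out the scoop and lay it flat, right way up, in the bamboo tray, and only after that put the mate back in the middle of the round coaster and the flask back in the middle of the square coaster. Keep the mate and flask upright all the time, and leave the sugar jar and the little succulent at the back where they are.

Things in the scene. Friction and masses are not known exactly. Their poses are not given: they have to be found in the camera images.
- mate: Glazed terracotta mate (drinking gourd), round, open on top, 90 mm tall, 200 g, upright on the round coaster. 42 mm wide at the foot, 60 mm (widest, straight-sided) from 32 to 58 mm height, 47 mm at the neck (76 mm height), 54 mm at the rim; grip it at about 48 mm height. Origin at the centre of its underside, z up.
- flask: Slim stainless flask, 420 g, upright on the square coaster. Body 62 mm across up to 112 mm; black press-button pourer head 44 mm across from 124 to 174 mm height, button to 178 mm. A spout 12 mm wide (161 to 171 mm height) sticks out 12 mm from the head towards the flask's -x: grip the head across y at 150 mm height. Origin at the centre of its underside, z up.
- scoop: Red plastic scoop, 180 mm long, 60 g, lying flat on the tier. Origin on its underside plane; x towards the bowl's mouth, z up. Handle: bar 16 mm wide (y), 16 to 28 mm above the underside, from x = -85 to +20 mm, with a heel down to the surface at its end; bowl 56 mm wide, 36 mm high, x = +20 to +95 mm. Grip the handle across y at the origin.
- round_coaster: Round cork coaster, 82 mm in diameter, 5 mm thick, fixed on the tier. Place of the mate. Origin at the centre of its underside (on the tier's top), z up.
- square_coaster: Square cork coaster, 82 by 82 mm, 5 mm thick, fixed on the tier. Place of the flask. Origin at the centre of its underside (on the tier's top), z up.
- board: Flat wooden serving board, 280 mm (its x) by 150 mm (its y), 14 mm thick, fixed on the table left or right of the tier: the side area, with room for mate and flask one behind the other along x. Origin at the centre of its underside, z up.
- tray: Shallow bamboo tray, 250 mm (its x) by 160 mm (its y) outside, rim 22 mm high, walls and floor 6 mm thick, small ledges outside both short ends; fixed on the table, on the other side of the tier from the board. Origin at the centre of its underside, z up.
- sugar_jar: Bystander: white sugar jar with a steel lid, 60 mm in diameter, 85 mm tall, at the back of the tier behind the scoop. Origin at the centre of its underside. Leave alone.
- succulent: Bystander: succulent in a concrete pot, 64 mm across, 100 mm tall, at the back of the tier. Origin at the centre of its underside. Leave alone. (The tier is a grey steel deck 320 mm deep, 360 mm wide, its top 40 mm above the table, with 14 mm studs at its corners.)

How it is judged:
On the way, in this order (a step that is already met when the one before it is completed fails the run):
1. mate and flask both stand released on the wooden board while the scoop still lies where it was (within 20 mm) (x of mate in the frame of board between -0.14 and 0.14 m and y of mate in the frame of board between -0.075 and 0.075 m and z of mate in the frame of board between 0.008 and 0.02 m and linear speed of each of mate, flask below 0.03 m/s and angle between each of mate, flask's own z axis and vertical below 0.12 rad and contact force between each of mate, flask and the fingers below 0.1 N and x of flask in the frame of board between -0.14 and 0.14 m and y of flask in the frame of board between -0.075 and 0.075 m and z of flask in the frame of board between 0.008 and 0.02 m and distance of scoop from where it was at the start of the episode below 0.02 m), for 0.2 s.
2. the scoop lies flat and released in the bamboo tray while mate and flask still stand on the board (x of scoop in the frame of tray between -0.115 and 0.115 m and y of scoop in the frame of tray between -0.07 and 0.07 m and z of scoop in the frame of tray between 0 and 0.012 m and linear speed of scoop below 0.03 m/s and angle between scoop's own z axis and vertical below 0.12 rad and contact force between scoop and the fingers below 0.1 N and x of mate in the frame of board between -0.14 and 0.14 m and y of mate in the frame of board between -0.075 and 0.075 m and z of mate in the frame of board between 0.008 and 0.02 m and x of flask in the frame of board between -0.14 and 0.14 m and y of flask in the frame of board between -0.075 and 0.075 m and z of flask in the frame of board between 0.008 and 0.02 m), for 0.2 s.
At the end, for the whole second after the job is handed in: The mate stands upright on the round coaster and the flask on the square coaster, each centred within 15 mm; the scoop lies flat and right way up in the bamboo tray (within 0.12 rad); all released and at rest (x of scoop in the frame of tray between -0.115 and 0.115 m and y of scoop in the frame of tray between -0.07 and 0.07 m and z of scoop in the frame of tray between 0 and 0.012 m and linear speed of each of scoop, mate, flask below 0.03 m/s and angle between each of scoop, mate, flask's own z axis and vertical below 0.12 rad and contact force between each of scoop, mate, flask and the fingers below 0.1 N and horizontal distance between mate and round_coaster below 0.015 m and z of mate in the frame of round_coaster between -0.001 and 0.011 m and horizontal distance between flask and square_coaster below 0.015 m and z of flask in the frame of square_coaster between -0.001 and 0.011 m); the robot touches nothing.
It fails at once if the mate or the flask is tipped by more than 0.5 rad (angle between any of mate, flask's own z axis and vertical above 0.5 rad).
It fails at once if the sugar jar or the succulent is moved by more than 20 mm (distance of any of sugar_jar, succulent from where it was at the start of the episode above 0.02 m).
It also fails if it takes over 131 s, if anything falls off the work surface, if the arm or the gripper's body presses on something with over 40 N, if the wrist force passes 120 N, or if a joint passes its speed limit or range.

## Robot

A 7-joint arm with a two-finger parallel gripper is mounted at the origin on the work surface. World frame = base frame: x ahead of the robot, y to its left, z up, the work surface at z = 0. Lengths are in m, angles in rad, forces in N, time in s.
With the tool pointing down it reaches from about 0.4 to 0.85 m from the base axis. Payload 4.5 kg.
Tool frame: the origin (TCP) lies on the mounting face of the last link; the fingertips stand 166 mm ahead of it and the grasp point (between the pads) lies 147 mm ahead of it (r.grasp_offset is the distance from the TCP to the grasp point, in m); z points along the fingers, y is the line along which they close (so a half turn about z gives the same grasp; the last joint's range is limited). The gripper opens to 88 mm and grips with 3 to 60 N. Pads are 18 mm wide; open, the fingers measure 123 mm over their backs; the gripper's body (75 mm by 187 mm) begins 45 mm behind the grasp point.
Start: joints at [1.223, 0.689, -0.195, 1.565, 0.157, 0.902, -0.215], TCP at [0.233, -0.58, 0.405] pointing down, gripper open.
Joint ranges: [-3.01, 3.01], [-0.46, 2.08], [-1.47, 1.51], [0.13, 2.56], [-1, 4.14], [0.04, 2.09], [-2.66, 2.66]. Speed limits (rad/s): [2.57, 2.57, 3.14, 3.14, 3.14, 3.14, 3.14].

## Interface

Orientations are given as a rotation vector (axis times angle).
In Python, from plant import r gives the robot as it stands.
- The arm moves only by the tool send_rows, never from a script. Its argument "motion" is a list of rows, each a list of 3 entries, a list of its own where there are three numbers: the gripper command: -1 is fully open, 1 is shut, values between are in proportion, then the shift along the tool's x, y, z in cm, then the turn, a rotation vector about the tool's x, y, z in degrees. In form: [[fingers, [x, y, z], [ax, ay, az]], ...]. A call has 1 to 8 rows; each row is the pose to reach, as a shift and turn from the pose commanded when the call began, along the tool's axes at that moment; what a row does not reach only later rows make up. A row lasts 1/8 s, in which the tool goes at most 62.5 mm and 10.7 degrees, less where a joint would pass 70% of its speed; a pose out of reach is approached as far as the arm can. A call with a gripper value outside its range is refused whole. The fingers move at their own pace and stop on an object; "grip_force" is the grip in N (left out, the last holds). Time passes only in rows, so rows that repeat a pose let the fingers close. It gives the time, the measured TCP pose, the force, the opening and the grip force at its end, in the units of the state.
- r.get_state(): the state, without advancing time (a new reading comes with each control period).
- r.camera(name): name is "side" or "top" or "wrist"; returns a dict with "frame" (480x640x3 uint8, red, green, blue), "intrinsics" (3x3 intrinsics, pixels), "D" ([k1, k2, p1, p2, k3] as OpenCV has them; the pictures are not rectified), "camera_from_world" (4x4, takes a point from world to camera coordinates). Camera axes: x right, y up, looking along -z (the intrinsics and any distortion apply to the point x, -y, -z); pixel columns grow to the right and rows downward; lengths in m; the calibration is good to about 2 mm. A picture is of the moment at which its call begins. There is no depth.
- r.close_job(): hands the job in; it is judged then, once.
Trained networks look in the newest picture that a camera, given by its name, has taken for a name from the list of things; names that differ only in an ending like _2 or _b are one class to them, and where a whole thing is asked for, a point or a joint stands for the part that bears it (a point fixed in the world has none). Each returns a list of dicts, best first, with "score" (0 to 1); they miss things now and then, are a little off and sometimes report something else, mostly with a low value. They report only what shows in the picture. A call takes as long as a camera call.
- r.find_in(camera, label): "xy" ([column, row] in pixels, amid what is visible of it).
- r.silhouettes(camera, label): "region" (480x640 bool, what is visible of it) and "xy" ([column, row] in pixels, amid what is visible of it).
- r.place_of(camera, label): "xy" ([column, row] in pixels: a listed point, or the origin of a listed thing).
The state is a dict: "time_s": time; "joint_pos": joint angles; "qvel": joint speeds; "tau": joint torques, N m; "tcp_pos": TCP position; "orientation": TCP orientation; "force": force on the tool from outside, world axes, zero at the start; "ft_torque": the same for the moment, N m; "grip_width": finger opening in m; "finger_force": force on a finger pad.
Only numpy, scipy, OpenCV 4.12 (cv2) and the standard library are available. Lean on these libraries where they do the work, as an engineer would, in place of code of your own. Each camera call takes 0.05 s, during which the arm holds its last target. There are 200 camera calls.

## Working session

There is one attempt and no reset: what is moved stays moved. The work goes in short steps, Python scripts to look and compute and a tool call to move; the robot and the scene stay as the last step left them, time stands still between calls to the robot, and variables do not carry over. Pictures are saved under pics/ and viewed, at most 14 in all, crops included, and the job is handed in when it is done.

Besides the shell and the picture viewer there is one more tool, called after "Call:" in YAML: its name, and indented under it one key for each argument. send_rows: Moves the arm, as the interface text tells. Its arguments: {"type":"object","properties":{"motion":{"type":"array"},"grip_force":{"type":"number"}},"required":["motion"]}

```bash
mkdir -p pics; cat > h.py <<'E'
import numpy as np, cv2
from plant import r
from scipy.spatial.transform import Rotation as R
def ray(c,px):
    K=np.array(c["intrinsics"]);D=np.array(c["D"]);T=np.array(c["camera_from_world"])
    u=cv2.undistortPoints(np.array([[px]],float),K,D)[0,0]
    d=T[:3,:3].T@np.array([u[0],-u[1],-1]); o=-T[:3,:3].T@T[:3,3]
    return o,d
def atz(c,px,z):
    o,d=ray(c,px); return o+d*(z-o[2])/d[2]
def proj(c,P):
    K=np.array(c["intrinsics"]);D=np.array(c["D"]);T=np.array(c["camera_from_world"])
    p=(T[:3,:3]@np.atleast_2d(P).T).T+T[:3,3]; p=p*[1,-1,-1]
    return cv2.projectPoints(p.reshape(-1,1,3),np.zeros(3),np.zeros(3),K,D)[0][:,0]
def save(c,n): cv2.imwrite("pics/"+n,c["frame"][:,:,::-1])
E
python3 - <<'E'
from h import *
s=r.get_state(); print({k:np.round(v,3) for k,v in s.items()}, r.grasp_offset)
print(R.from_rotvec(s["orientation"]).as_matrix().round(3))
Z=dict(mate=.045,flask=.045,scoop=.04,round_coaster=.04,square_coaster=.04,board=0,tray=0,sugar_jar=.04,succulent=.04)
for n in ["top","side"]:
    c=r.camera(n); save(c,n+"0.png")
    print(n,"cam at",ray(c,[320,240])[0].round(3))
    for k,z in Z.items():
        for q in r.place_of(n,k)[:2]: print(n,k,round(q["score"],2),np.round(q["xy"],1),atz(c,q["xy"],z).round(4))
E
```

```text
{'time_s': np.float64(0.0), 'joint_pos': array([ 1.223,  0.69 , -0.195,  1.566,  0.157,  0.902, -0.215]), 'qvel': array([-0.001, -0.   , -0.   , -0.   , -0.   , -0.001, -0.001]), 'tau': array([-0.0000e+00, -5.2755e+01, -1.2670e+00, -1.5343e+01, -5.3000e-02,
        7.0000e-03,  0.0000e+00]), 'tcp_pos': array([ 0.233, -0.58 ,  0.404]), 'orientation': array([-3.083e+00, -5.960e-01,  1.000e-03]), 'force': array([-0.072, -0.063,  0.433]), 'ft_torque': array([ 0.031, -0.047,  0.017]), 'finger_force': np.float64(0.0), 'grip_width': np.float64(0.088)} 0.1473
[[ 0.928  0.373 -0.001]
 [ 0.373 -0.928  0.002]
 [-0.    -0.002 -1.   ]]
top cam at [ 0.467 -0.005  0.934]
top mate 0.72 [343.  302.7] [ 0.4959 -0.0498  0.045 ]
top mate 0.68 [346.3 298.4] [ 0.5037 -0.0562  0.045 ]
top flask 0.57 [260.7 299.3] [0.5058 0.1036 0.045 ]
top scoop 0.59 [301.4 251. ] [0.5957 0.0263 0.04  ]
top round_coaster 0.77 [342.4 301.6] [ 0.4981 -0.0489  0.04  ]
top square_coaster 0.74 [262.8 298.1] [0.5081 0.1003 0.04  ]
top board 0.56 [482.4 312.4] [ 0.473  -0.3219  0.    ]
top tray 0.62 [155.7 298.8] [0.5139 0.3136 0.    ]
top sugar_jar 0.97 [368.8 206.5] [ 0.6798 -0.1057  0.04  ]
top succulent 0.57 [260.  202.1] [0.6934 0.1049 0.04  ]
side cam at [0.529 0.633 0.861]
side mate 0.68 [368.4 242.1] [ 0.4924 -0.0453  0.045 ]
side flask 0.91 [360.6 303.1] [0.5032 0.0986 0.045 ]
side scoop 0.89 [310.2 268.1] [0.6013 0.023  0.04  ]
side round_coaster 0.69 [376.1 160.6] [ 0.4796 -0.2913  0.04  ]
side round_coaster 0.5 [365.5 238.7] [ 0.4982 -0.0578  0.04  ]
side square_coaster 0.62 [357.4 304.2] [0.5087 0.0981 0.04  ]
side square_coaster 0.36 [368.1 241.1] [ 0.4929 -0.052   0.04  ]
side board 0.92 [372.5 161.9] [ 0.4857 -0.3311  0.    ]
side board 0.73 [279.3 213.8] [ 0.6851 -0.1483  0.    ]
side tray 0.71 [352.7 428.9] [0.5059 0.3165 0.    ]
side sugar_jar 0.66 [276.5 214.5] [ 0.6834 -0.1096  0.04  ]
side succulent 0.87 [261.3 299.9] [0.6838 0.102  0.04  ]
```

View pics/top0.png

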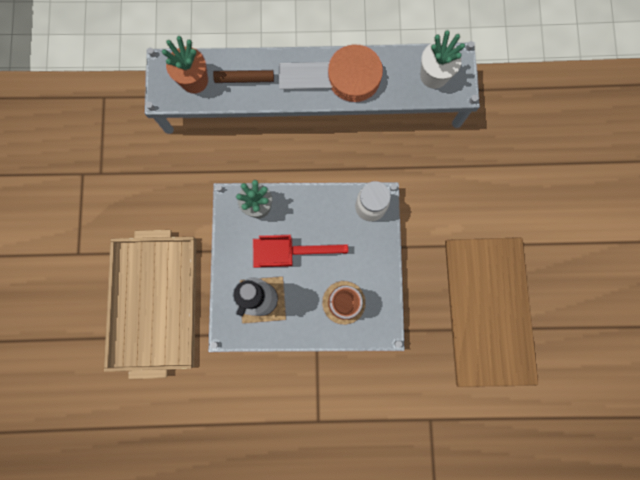

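View pics/side0.png

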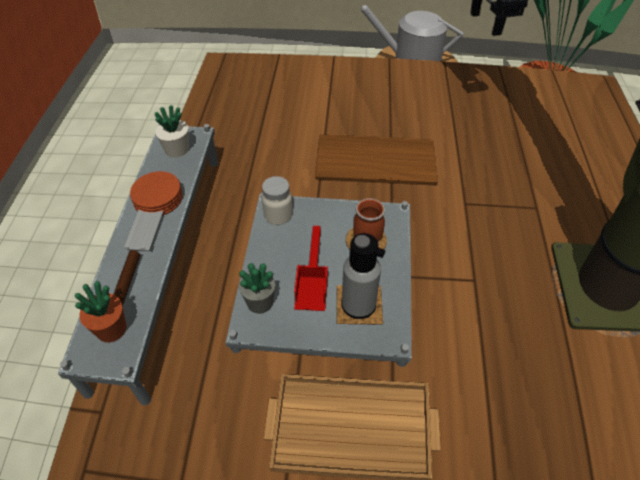

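The top view shows the mate at (344,302), the flask head at (248,293) with its spout towards (241,311), the scoop with its bowl on the left at (273,251), the board on the right and the tray on the left. The network poses agree with this. Next I refine yaws and centres.

```bash
python3 - <<'E'
from h import *
c={n:r.camera(n) for n in["top","side"]}
t=c["top"]
def ell(n,k):
    q=r.silhouettes(n,k)
    return q[0] if q else None
# corners refine
def corners(n,pts):
    g=cv2.cvtColor(c[n]["frame"],cv2.COLOR_RGB2GRAY)
    return cv2.cornerSubPix(g,np.array(pts,np.float32).reshape(-1,1,2),(4,4),(-1,-1),(3,50,.01))[:,0]
for nm,n,pts,z in [("board","top",[(446,238),(521,237),(537,384),(457,386)],.014),("board","side",[(318,136),(435,140),(437,182),(315,175)],.014),
                 ("tray","top",[(113,238),(196,238),(191,368),(106,370)],.022),("tier","top",[(215,184),(397,184),(403,350),(209,351)],.04)]:
    p=corners(n,pts); P=np.array([atz(c[n],x,z)[:2] for x in p]); print(nm,n,P.round(3).tolist(),P.mean(0).round(4))
# scoop handle
for n in c:
    q=ell(n,"scoop"); 
    if q is None: continue
    m=q["region"]; ys,xs=np.nonzero(m)
    P=np.array([atz(c[n],(x,y),.068)[:2] for x,y in zip(xs,ys)]); 
    h=P[P[:,1]<0.0]; f=np.polyfit(h[:,1],h[:,0],1)
    print("scoop",n,len(P),"y range",P[:,1].min(),P[:,1].max(),"handle x at y=.02",np.polyval(f,.02),"slope dx/dy",f[0])
    b=P[P[:,1]>.05]; print(" bowl x",b[:,0].min(),b[:,0].max())
for k,z in [("mate",.135),("flask",.219),("round_coaster",.045),("square_coaster",.045),("sugar_jar",.125)]:
    q=ell("top",k)
    if q is None: print(k,None); continue
    ys,xs=np.nonzero(q["region"]); P=np.array([atz(t,(x,y),z)[:2] for x,y in zip(xs,ys)])
    cn=max(cv2.findContours(q["region"].astype(np.uint8),0,2)[0],key=cv2.contourArea)
    Q=np.array([atz(t,p[0],z)[:2] for p in cn]); (cx,cy),rad=cv2.minEnclosingCircle(Q.astype(np.float32))
    rr=cv2.minAreaRect(Q.astype(np.float32))
    print(k,P.min(0).round(4),P.max(0).round(4),"circ",round(cx,4),round(cy,4),round(rad,4),"rect",np.round(rr[0],4),np.round(rr[1],4),round(rr[2],1))
img=t["frame"][170:370,200:410]; cv2.imwrite("pics/crop.png",cv2.resize(img[70:160,10:180],None,fx=4.6,fy=4.6,interpolation=cv2.INTER_CUBIC)[:,:,::-1])
E
```

```text
board top [[0.612, -0.256], [0.617, -0.404], [0.337, -0.406], [0.337, -0.26]] [ 0.4759 -0.3313]
board side [[0.621, -0.4], [0.339, -0.404], [0.338, -0.254], [0.617, -0.254]] [ 0.479  -0.3281]
tray top [[0.627, 0.392], [0.629, 0.238], [0.386, 0.238], [0.387, 0.392]] [0.5073 0.315 ]
tier top [[0.734, 0.195], [0.723, -0.162], [0.41, -0.159], [0.413, 0.201]] [0.57   0.0187]
scoop top 1746 y range -0.06112246477044276 0.1147332780574234 handle x at y=.02 0.594037649768889 slope dx/dy -0.020062119229615427
 bowl x 0.5637392593747282 0.6243045475348493
scoop side 1760 y range -0.062125414204721396 0.13406211715588723 handle x at y=.02 0.5956432544614922 slope dx/dy -0.01918280318515424
 bowl x 0.5661309550237617 0.6245799492984323
mate [ 0.4659 -0.0772] [ 0.5225 -0.0199] circ 0.4937 -0.0483 0.0295 rect [ 0.4944 -0.0487] [0.057  0.0565] 70.5
flask [0.4748 0.0563] [0.5306 0.1239] circ 0.5001 0.0912 0.0353 rect [0.5027 0.0902] [0.0679 0.0552] 88.6
round_coaster [ 0.4583 -0.0911] [ 0.538  -0.0122] circ 0.4983 -0.0509 0.0417 rect [ 0.4983 -0.0517] [0.0784 0.0796] 88.6
square_coaster [0.4644 0.0568] [0.5485 0.1404] circ 0.5052 0.0991 0.055 rect [0.5061 0.1003] [0.0816 0.0834] 3.0
sugar_jar [ 0.6351 -0.1342] [ 0.7037 -0.0735] circ 0.6684 -0.1057 0.0373 rect [ 0.6691 -0.1041] [0.0548 0.0736] 70.1
```

View pics/crop.png

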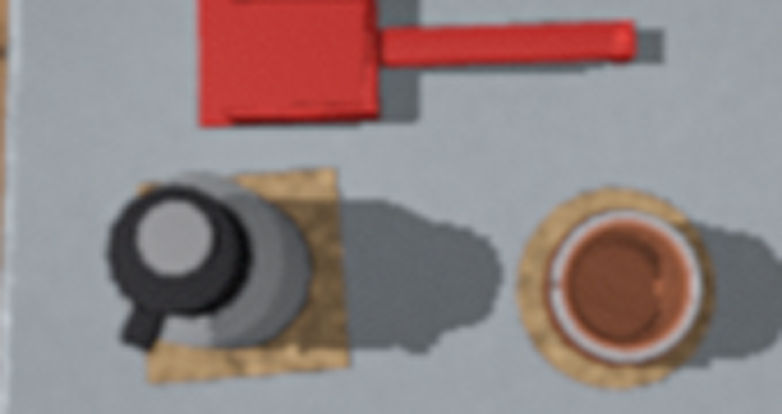

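The crop shows the button at about (247.6,291.5), the head at (248.5,294) and the spout tip at (239.8,312.4) in full-image pixels. The mate's rim is about 3 mm off the coaster centre.

```bash
python3 - <<'E'
from h import *
t=r.camera("top")
b=atz(t,(247.4,291.3),.223); h=atz(t,(248.4,294),.219); s=atz(t,(239.6,312.2),.211)
print(b,h,s, np.degrees(np.arctan2(*(h-s)[1::-1])))
st=r.get_state(); Rm=R.from_rotvec(st["orientation"]); print("yaw of tool y", np.degrees(np.arctan2(Rm.as_matrix()[1,1],Rm.as_matrix()[0,1])))
E
```

```text
[0.5103577 0.1016956 0.223    ] [0.50652361 0.10078788 0.219     ] [0.47995603 0.11517574 0.211     ] -28.43807743770897
yaw of tool y -68.1213385724191
```

```bash
cat > plan.py <<'E'
import sys
from h import *
# args: x,y,z,yaw of grasp point/tool y (yaw 'n' = keep as is); yaw chosen literally, deg
s=r.get_state(); M=R.from_rotvec(s["orientation"]); A=M.as_matrix()
p=s["tcp_pos"]+A[:,2]*r.grasp_offset; y0=np.degrees(np.arctan2(A[1,1],A[0,1]))
print("t",round(s["time_s"],2),"grasp",p.round(4),"yaw",round(y0,1),"tilt",round(np.degrees(np.arccos(-A[2,2])),2),"w",round(s["grip_width"],4),"F",np.round(s["force"],1),"ff",round(s["finger_force"],1),"q",np.round(s["joint_pos"],2))
for a in sys.argv[1:]:
    x,y,z,w=a.split(","); w=y0 if w=="n" else float(w)
    d=w-y0
    c,sn=np.cos(np.radians(w)),np.sin(np.radians(w))
    G=np.array([[-sn,c,0],[c,sn,0],[0,0,-1.]]).T
    g=np.array([float(x),float(y),float(z)])
    tcp=g-G[:,2]*r.grasp_offset
    print(a,"shift cm",(A.T@(tcp-s["tcp_pos"])*100).round(2),"rot",np.degrees((M.inv()*R.from_matrix(G)).as_rotvec()).round(1))
E
python3 plan.py 0.45,-0.33,0.28,0 .507,.101,.28,62
```

```text
t 1.5 grasp [ 0.2329 -0.58    0.2574] yaw -68.1 tilt 0.0 w 0.0883 F [ 0.4 -0.4 -0.2] ff 0.0 q [ 1.22  0.69 -0.19  1.57  0.16  0.9  -0.22]
0.45,-0.33,0.28,0 shift cm [ 29.46 -15.11  -2.26] rot [  0.    0.  -68.1]
.507,.101,.28,62 shift cm [ 50.81 -52.98  -2.26] rot [   0.     0.  -130.1]
```

Call:
send_rows:
  motion:
    - [-1, [29.5, -15.1, -2.3], [0, 0, -68]]
    - [-1, [29.5, -15.1, -2.3], [0, 0, -68]]
    - [-1, [29.5, -15.1, -2.3], [0, 0, -68]]
    - [-1, [29.5, -15.1, -2.3], [0, 0, -68]]
    - [-1, [29.5, -15.1, -2.3], [0, 0, -68]]
    - [-1, [29.5, -15.1, -2.3], [0, 0, -68]]
    - [-1, [29.5, -15.1, -2.3], [0, 0, -68]]
    - [-1, [29.5, -15.1, -2.3], [0, 0, -68]]
  grip_force: 20

```text
time_s: 2.5
tcp_pos: [0.4504, -0.3299, 0.4277]
orientation: [2.224, 2.218, -0.0]
force: [-0.5, -0.7, 0.8]
grip_width: 0.0882
finger_force: 0.0
```

```bash
python3 plan.py .507,.101,.28,62
```

```text
t 2.5 grasp [ 0.4504 -0.33    0.2804] yaw -0.2 tilt 0.0 w 0.0882 F [-0.5 -0.7  0.8] ff 0.0 q [ 0.86  0.61 -0.52  1.73  0.37  0.9   0.18]
.507,.101,.28,62 shift cm [4.311e+01 5.540e+00 4.000e-02] rot [ -0.    0.  -62.2]
```

Call:
send_rows:
  motion:
    - [-1, [43.1, 5.5, 0], [0, 0, -62.2]]
    - [-1, [43.1, 5.5, 0], [0, 0, -62.2]]
    - [-1, [43.1, 5.5, 0], [0, 0, -62.2]]
    - [-1, [43.1, 5.5, 0], [0, 0, -62.2]]
    - [-1, [43.1, 5.5, 0], [0, 0, -62.2]]
    - [-1, [43.1, 5.5, 0], [0, 0, -62.2]]
    - [-1, [43.1, 5.5, 0], [0, 0, -62.2]]
    - [-1, [43.1, 5.5, 0], [0, 0, -62.2]]

```text
time_s: 3.5
tcp_pos: [0.5061, 0.1062, 0.4285]
orientation: [0.747, 3.051, 0.007]
force: [-0.5, -0.3, -0.9]
grip_width: 0.0883
finger_force: 0.0
```

```bash
python3 - <<'E'
from h import *
w=r.camera("wrist"); save(w,"w1.png"); 
for k,z in [("flask",.045),("square_coaster",.04)]:
    for q in r.place_of("wrist",k)[:2]: print(k,q["score"],q["xy"],atz(w,q["xy"],z).round(4))
print(proj(w,np.array([[.507,.101,.223]])))
E
python3 plan.py .507,.101,.195,62
```

```text
flask 0.86 [314.9, 204.5] [0.5071 0.102  0.045 ]
flask 0.33 [170.4, 263.7] [ 0.4936 -0.0521  0.045 ]
[[310.2583281  285.74860311]]
t 3.65 grasp [0.5063 0.0993 0.2801] yaw 61.9 tilt 0.11 w 0.0882 F [ 0.6 -0.4 -0.3] ff 0.0 q [ 0.2   0.61 -0.8   1.84  0.55  0.92  0.23]
.507,.101,.195,62 shift cm [0.02 0.17 8.51] rot [-0.1  0.  -0.1]
```

View pics/w1.png

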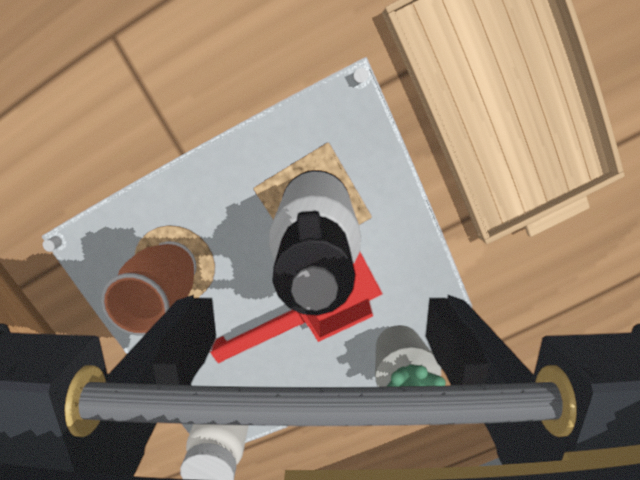

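The wrist view shows the flask centred between the fingers, with the button at (313,288) against a predicted (310,286). The spout is square to the closing line. I descend and grip.

Call:
send_rows:
  motion:
    - [-1, [0, 0.2, 4], [0, 0, 0]]
    - [-1, [0, 0.2, 7], [0, 0, 0]]
    - [-1, [0, 0.2, 8.5], [0, 0, 0]]
    - [-1, [0, 0.2, 8.5], [0, 0, 0]]
    - [0.4, [0, 0.2, 8.5], [0, 0, 0]]
    - [0.4, [0, 0.2, 8.5], [0, 0, 0]]
    - [0.4, [0, 0.2, 8.5], [0, 0, 0]]
    - [0.4, [0, 0.2, 8.5], [0, 0, 0]]
  grip_force: 25

```text
time_s: 4.65
tcp_pos: [0.5073, 0.1027, 0.343]
orientation: [0.758, 3.048, 0.0]
force: [0.4, -0.6, -0.3]
grip_width: 0.0503
finger_force: 0.0
```

```bash
python3 plan.py .507,.101,.195,62
```

```text
t 4.65 grasp [0.5074 0.1027 0.1957] yaw 62.1 tilt 0.04 w 0.0503 F [ 0.4 -0.6 -0.3] ff 0.0 q [ 0.13  0.72 -0.7   1.93  0.69  0.74  0.1 ]
.507,.101,.195,62 shift cm [-0.05 -0.17  0.07] rot [0.  0.  0.1]
```

Call:
send_rows:
  motion:
    - [0.8, [0, 0, 0], [0, 0, 0]]
    - [0.8, [0, 0, 0], [0, 0, 0]]
    - [0.8, [0, 0, 0], [0, 0, 0]]
    - [0.8, [0, 0, -1], [0, 0, 0]]
    - [0.8, [0, 0, -3], [0, 0, 0]]
    - [0.8, [0, 0, -7], [0, 0, 0]]
    - [0.8, [0, 0, -11], [0, 0, 0]]
    - [0.8, [0, 0, -12], [0, 0, 0]]

```text
time_s: 5.65
tcp_pos: [0.5073, 0.1031, 0.4646]
orientation: [0.757, 3.046, 0.003]
force: [0.2, 0.9, -5.2]
grip_width: 0.0436
finger_force: 25.0
```

```bash
python3 plan.py .555,-.332,.31,62 .555,-.332,.31,10
```

```text
t 5.65 grasp [0.5078 0.1032 0.3173] yaw 62.1 tilt 0.2 w 0.0436 F [ 0.2  0.9 -5.2] ff 25.0 q [ 0.22  0.57 -0.84  1.79  0.5   1.    0.27]
.555,-.332,.31,62 shift cm [-24.59 -36.21   0.7 ] rot [0.1 0.1 0.1]
.555,-.332,.31,10 shift cm [-24.59 -36.21   0.7 ] rot [ 0.2  0.1 52.1]
```

Call:
send_rows:
  motion:
    - [0.8, [-1.5, -2.5, 0], [0, 0, 0]]
    - [0.8, [-4.5, -6.5, 0], [0, 0, 0]]
    - [0.8, [-8, -12, 0], [0, 0, 0]]
    - [0.8, [-11.5, -17, 0], [0, 0, 0]]
    - [0.8, [-15, -22, 0], [0, 0, 0]]
    - [0.8, [-18.5, -27, 0], [0, 0, 0]]
    - [0.8, [-22, -32, 0], [0, 0, 0]]
    - [0.8, [-24, -35, 0], [0, 0, 0]]

```text
time_s: 6.65
tcp_pos: [0.5541, -0.3235, 0.4598]
orientation: [-0.764, -3.043, 0.003]
force: [0.8, 1.3, -5.5]
grip_width: 0.0431
finger_force: 25.0
```

```bash
python3 plan.py .555,-.332,.18,n
```

```text
t 6.65 grasp [ 0.5534 -0.3236  0.3125] yaw 61.8 tilt 0.27 w 0.0431 F [ 0.8  1.3 -5.5] ff 25.0 q [ 0.86  0.76 -0.81  1.42  0.56  1.21  1.06]
.555,-.332,.18,n shift cm [-0.53 -0.67 13.25] rot [-0.2 -0.2 -0. ]
```

Call:
send_rows:
  motion:
    - [0.8, [-0.3, -0.4, 2], [0, 0, 0]]
    - [0.8, [-0.5, -0.6, 5], [0, 0, 0]]
    - [0.8, [-0.5, -0.6, 8.5], [0, 0, 0]]
    - [0.8, [-0.5, -0.6, 11], [0, 0, 0]]
    - [0.8, [-0.5, -0.6, 13], [0, 0, 0]]
    - [0.8, [-0.5, -0.6, 13.8], [0, 0, 0]]
    - [0.8, [-0.5, -0.6, 14.2], [0, 0, 0]]
    - [0.8, [-0.5, -0.6, 14.2], [0, 0, 0]]

```text
time_s: 7.65
tcp_pos: [0.5573, -0.3265, 0.3212]
orientation: [0.758, 3.048, -0.0]
force: [0.3, 0.1, -5.6]
grip_width: 0.0437
finger_force: 25.0
```

```bash
python3 plan.py .555,-.332,.165,n
```

```text
t 7.65 grasp [ 0.5574 -0.3266  0.1739] yaw 62.1 tilt 0.06 w 0.0437 F [ 0.3  0.1 -5.6] ff 25.0 q [ 0.83  0.91 -0.73  1.56  0.7   0.96  0.95]
.555,-.332,.165,n shift cm [-0.06 -0.59  0.89] rot [ 0.   0.1 -0. ]
```

Call:
send_rows:
  motion:
    - [0.8, [0, 0, 0.4], [0, 0, 0]]
    - [0.8, [0, 0, 0.7], [0, 0, 0]]
    - [0.8, [0, 0, 0.9], [0, 0, 0]]
    - [0.8, [0, 0, 1.0], [0, 0, 0]]
    - [0.8, [0, 0, 1.0], [0, 0, 0]]

```text
time_s: 8.28
tcp_pos: [0.5572, -0.3267, 0.3119]
orientation: [0.758, 3.047, -0.001]
force: [-2.1, 0.9, 4.6]
grip_width: 0.0437
finger_force: 25.0
```

```bash
python3 plan.py .555,-.332,.165,n
```

```text
t 8.28 grasp [ 0.5574 -0.3269  0.1646] yaw 62.1 tilt 0.09 w 0.0437 F [-2.1  0.9  4.6] ff 25.0 q [ 0.83  0.92 -0.73  1.56  0.71  0.94  0.95]
.555,-.332,.165,n shift cm [-0.05 -0.57 -0.04] rot [-0.   0.1  0. ]
```

Contact (force +4.6 N). I release and rise.

Call:
send_rows:
  motion:
    - [-0.3, [0, 0, 0], [0, 0, 0]]
    - [-1, [0, 0, 0], [0, 0, 0]]
    - [-1, [0, 0, 0], [0, 0, 0]]
    - [-1, [0, 0, 0], [0, 0, 0]]
    - [-1, [0, 0, -3], [0, 0, 0]]
    - [-1, [0, 0, -6], [0, 0, 0]]
    - [-1, [0, 0, -10], [0, 0, 0]]
    - [-1, [0, 0, -10], [0, 0, 0]]

```text
time_s: 9.28
tcp_pos: [0.5581, -0.3263, 0.4141]
orientation: [0.757, 3.042, -0.001]
force: [-0.4, 0.5, 0.3]
grip_width: 0.088
finger_force: 0.0
```

```bash
python3 - <<'E'
from h import *
t=r.camera("top"); save(t,"t2.png"); 
for k,z in [("flask",.014),("mate",.045)]:
  for n in ["top","side"]:
    if n=="side": c=r.camera("side")
    else: c=t
    for q in r.place_of(n,k)[:1]: print(k,n,q["score"],q["xy"],atz(c,q["xy"],z).round(4))
# mate rim
s=[q for q in r.silhouettes("top","mate")][:1]
for q in s:
    cn=max(cv2.findContours(q["region"].astype(np.uint8),0,2)[0],key=cv2.contourArea)
    print(cv2.minEnclosingCircle(np.array([atz(t,p[0],.135)[:2] for p in cn],np.float32)))
E
python3 plan.py .495,-.05,.28,90
```

```text
flask top 0.77 [483.2, 270.5] [ 0.5531 -0.3252  0.014 ]
flask side 0.62 [344.5, 156.0] [ 0.5527 -0.3311  0.014 ]
mate top 0.61 [346.0, 302.7] [ 0.4957 -0.0553  0.045 ]
mate side 0.88 [365.6, 239.7] [ 0.4981 -0.051   0.045 ]
((0.4940076768398285, -0.04853227362036705), 0.028578978031873703)
t 9.68 grasp [ 0.5566 -0.3265  0.2624] yaw 62.1 tilt 0.09 w 0.0879 F [ 0.3 -1.3  1. ] ff 0.0 q [ 0.86  0.81 -0.79  1.47  0.61  1.12  1.03]
.495,-.05,.28,90 shift cm [18.41 21.55 -1.73] rot [  0.   -0.1 -27.9]
```

View pics/t2.png

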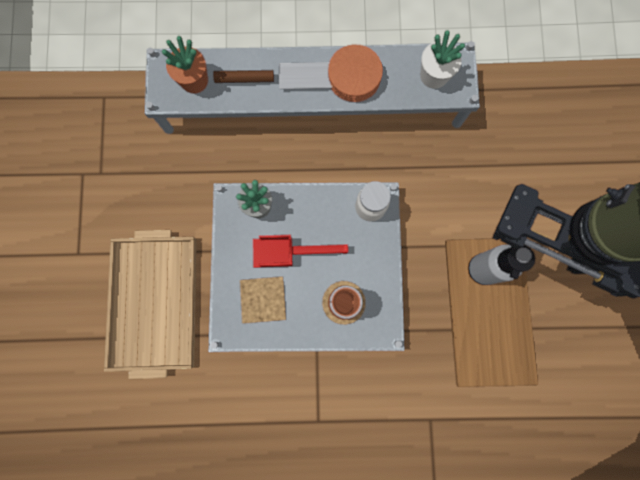

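Call:
send_rows:
  motion:
    - [-1, [4, 5, -1.7], [0, 0, -10]]
    - [-1, [8, 9.5, -1.7], [0, 0, -20]]
    - [-1, [12, 14, -1.7], [0, 0, -28]]
    - [-1, [16, 19, -1.7], [0, 0, -28]]
    - [-1, [18.4, 21.5, -1.7], [0, 0, -28]]
    - [-1, [18.4, 21.5, -1.7], [0, 0, -28]]
    - [-1, [18.4, 21.5, 3], [0, 0, -28]]
    - [-1, [18.4, 21.5, 8], [0, 0, -28]]

```text
time_s: 10.68
tcp_pos: [0.4958, -0.0521, 0.3296]
orientation: [0.002, 3.14, -0.002]
force: [1.3, -1.8, -0.6]
grip_width: 0.088
finger_force: 0.0
```

```bash
python3 - <<'E'
from h import *
w=r.camera("wrist"); save(w,"w2.png")
for q in r.place_of("wrist","mate")[:1]: print(q["score"],q["xy"],atz(w,q["xy"],.045).round(4))
for q in r.silhouettes("wrist","mate")[:1]:
    cn=max(cv2.findContours(q["region"].astype(np.uint8),0,2)[0],key=cv2.contourArea); print(q["score"],cv2.boundingRect(cn))
print(proj(w,[[.495,-.05,.135],[.495,-.05,.045]]))
E
python3 plan.py .495,-.05,.094,90
```

```text
0.79 [323.2, 228.9] [ 0.4934 -0.0503  0.045 ]
0.86 (269, 197, 113, 137)
[[325.02315511 286.74325454]
 [323.62803    231.1399749 ]]
t 10.82 grasp [ 0.494  -0.0519  0.1818] yaw 90.0 tilt 0.28 w 0.0882 F [-0.4  0.3  0.9] ff 0.0 q [ 0.5   0.76 -0.82  2.    0.82  0.76  0.74]
.495,-.05,.094,90 shift cm [-0.07  0.18  8.78] rot [-0.  -0.3  0. ]
```

View pics/w2.png

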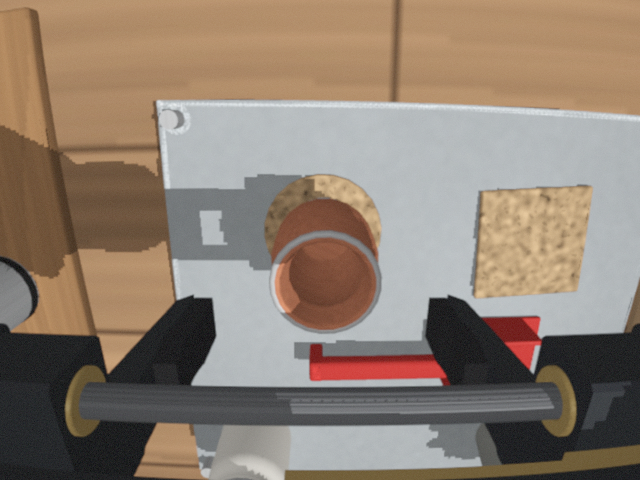

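The rim centre is at (326,282), close to the prediction, and the mate is centred between the fingers. I descend and grip.

Call:
send_rows:
  motion:
    - [-1, [0, 0.2, 3], [0, 0, 0]]
    - [-1, [0.1, 0.2, 6], [0, 0, 0]]
    - [-1, [0.1, 0.2, 8], [0, 0, 0]]
    - [-1, [0.1, 0.2, 8.7], [0, 0, 0]]
    - [-1, [0.1, 0.2, 8.7], [0, 0, 0]]
    - [0.0, [0.1, 0.2, 8.7], [0, 0, 0]]
    - [0.6, [0.1, 0.2, 8.7], [0, 0, 0]]
    - [0.6, [0.1, 0.2, 8.7], [0, 0, 0]]
  grip_force: 15

```text
time_s: 11.82
tcp_pos: [0.4942, -0.0487, 0.2441]
orientation: [-0.002, 3.141, -0.002]
force: [1.0, -3.6, 1.8]
grip_width: 0.0602
finger_force: 1.3
```

Call:
send_rows:
  motion:
    - [0.6, [0, 0, 0], [0, 0, 0]]
    - [0.6, [0, 0, 0], [0, 0, 0]]
    - [0.6, [0, 0, -1], [0, 0, 0]]
    - [0.6, [0, 0, -3], [0, 0, 0]]
    - [0.6, [0, 0, -6], [0, 0, 0]]
    - [0.6, [0, 0, -9], [0, 0, 0]]
    - [0.6, [0, 0, -10], [0, 0, 0]]
    - [0.6, [0, 0, -10], [0, 0, 0]]

```text
time_s: 12.82
tcp_pos: [0.494, -0.0485, 0.3438]
orientation: [-0.002, 3.141, 0.0]
force: [0.4, -0.4, -1.5]
grip_width: 0.0587
finger_force: 14.9
```

```bash
python3 - <<'E'
from h import *
for n in ["top","side"]:
  c=r.camera(n)
  for k in ["round_coaster","square_coaster"]:
    for q in r.silhouettes(n,k)[:1]:
      cn=max(cv2.findContours(q["region"].astype(np.uint8),0,2)[0],key=cv2.contourArea)
      Q=np.array([atz(c,p[0],.045)[:2] for p in cn],np.float32); print(n,k,round(q["score"],2),cv2.minEnclosingCircle(Q),cv2.minAreaRect(Q))
E
python3 plan.py .41,-.33,.2,90
```

```text
top square_coaster 0.93 ((0.5068936347961426, 0.10114309936761856), 0.05493300035595894) ((0.5061348080635071, 0.10180497169494629), (0.08145406097173691, 0.08117524534463882), 3.2756361961364746)
side round_coaster 0.72 ((0.4966672658920288, -0.05271071568131447), 0.043930891901254654) ((0.49716225266456604, -0.0523039735853672), (0.0820135772228241, 0.0830795168876648), 59.59939193725586)
side square_coaster 0.81 ((0.5069721937179565, 0.10083878040313721), 0.056640200316905975) ((0.506354033946991, 0.10039454698562622), (0.08214206248521805, 0.083626389503479), 3.4894440174102783)
t 13.12 grasp [ 0.4937 -0.0484  0.1956] yaw 90.1 tilt 0.09 w 0.0589 F [ 0.  -1.  -2.2] ff 14.9 q [ 0.5   0.74 -0.83  1.99  0.79  0.77  0.76]
.41,-.33,.2,90 shift cm [  8.44 -28.14  -0.43] rot [ 0.  -0.1  0.1]
```

Call:
send_rows:
  motion:
    - [0.6, [1, -3, 0], [0, 0, 0]]
    - [0.6, [2, -7, 0], [0, 0, 0]]
    - [0.6, [3.5, -12, 0], [0, 0, 0]]
    - [0.6, [5, -17, 0], [0, 0, 0]]
    - [0.6, [6.5, -22, 0], [0, 0, 0]]
    - [0.6, [7.8, -26, 0], [0, 0, 0]]
    - [0.6, [8.4, -28, 0], [0, 0, 0]]
    - [0.6, [8.4, -28, 4], [0, 0, 0]]

```text
time_s: 14.12
tcp_pos: [0.4106, -0.3313, 0.3044]
orientation: [0.006, 3.137, -0.006]
force: [1.6, -0.1, -2.7]
grip_width: 0.059
finger_force: 14.9
```

```bash
python3 plan.py .41,-.33,.07,90
```

```text
t 14.12 grasp [ 0.4113 -0.3319  0.1571] yaw 89.8 tilt 0.32 w 0.059 F [ 1.6 -0.1 -2.7] ff 14.9 q [ 1.06  0.84 -0.82  1.93  0.89  0.77  1.29]
.41,-.33,.07,90 shift cm [0.1  0.17 8.71] rot [-0.2  0.2 -0.2]
```

Call:
send_rows:
  motion:
    - [0.6, [0, 0, 4], [0, 0, 0]]
    - [0.6, [0, 0, 6.5], [0, 0, 0]]
    - [0.6, [0, 0, 8], [0, 0, 0]]
    - [0.6, [0, 0, 8.5], [0, 0, 0]]
    - [0.6, [0, 0, 8.8], [0, 0, 0]]
    - [0.6, [0, 0, 8.8], [0, 0, 0]]

```text
time_s: 14.88
tcp_pos: [0.4107, -0.3287, 0.2163]
orientation: [-0.002, 3.141, -0.001]
force: [0.3, -0.2, -2.1]
grip_width: 0.0589
finger_force: 14.9
```

```bash
python3 plan.py .41,-.33,.066,90
```

```text
t 14.88 grasp [ 0.4109 -0.3288  0.069 ] yaw 90.1 tilt 0.07 w 0.0589 F [ 0.3 -0.2 -2.1] ff 14.9 q [ 0.98  0.96 -0.68  1.98  1.08  0.62  1.13]
.41,-.33,.066,90 shift cm [ 0.07 -0.13  0.3 ] rot [-0.   0.1  0.1]
```

Call:
send_rows:
  motion:
    - [0.6, [0, 0, 0.2], [0, 0, 0]]
    - [0.6, [0, 0, 0.3], [0, 0, 0]]
    - [0.6, [0, 0, 0.3], [0, 0, 0]]

```text
time_s: 15.25
tcp_pos: [0.4106, -0.3287, 0.2132]
orientation: [-0.002, 3.141, -0.001]
force: [-0.0, -1.2, 1.6]
grip_width: 0.0593
finger_force: 15.0
```

Call:
send_rows:
  motion:
    - [0, [0, 0, 0], [0, 0, 0]]
    - [-1, [0, 0, 0], [0, 0, 0]]
    - [-1, [0, 0, 0], [0, 0, 0]]
    - [-1, [0, 0, 0], [0, 0, 0]]
    - [-1, [0, 0, -3], [0, 0, 0]]
    - [-1, [0, 0, -8], [0, 0, 0]]
    - [-1, [0, 0, -14], [0, 0, 0]]
    - [-1, [0, 0, -20], [0, 0, 0]]

```text
time_s: 16.25
tcp_pos: [0.4102, -0.3284, 0.4144]
orientation: [0.003, -3.141, -0.001]
force: [0.8, -0.6, -1.1]
grip_width: 0.088
finger_force: 0.0
```

```bash
python3 - <<'E'
from h import *
c={n:r.camera(n) for n in["top","side"]}; save(c["side"],"s2.png")
for k,z in [("flask",.014),("mate",.014),("scoop",.04)]:
  for n in c:
    for q in r.place_of(n,k)[:1]: print(k,n,round(q["score"],2),np.round(q["xy"],1),atz(c[n],q["xy"],z).round(4))
E
python3 plan.py .596,.017,.28,0 .596,.017,.28,180
```

```text
flask side 0.98 [343.8 158.6] [ 0.5539 -0.3217  0.014 ]
mate top 0.93 [492.4 342.8] [ 0.4158 -0.3312  0.014 ]
mate side 0.71 [403.7 160.7] [ 0.4132 -0.3256  0.014 ]
scoop top 0.89 [299.8 251.1] [0.5956 0.0294 0.04  ]
scoop side 0.84 [312.7 271.8] [0.5958 0.0314 0.04  ]
t 16.65 grasp [ 0.4096 -0.3284  0.2639] yaw 90.1 tilt 0.17 w 0.088 F [-0.2  0.6 -0.5] ff 0.0 q [ 1.14  0.7  -0.94  1.83  0.68  0.98  1.47]
.596,.017,.28,0 shift cm [-18.65  34.53  -1.6 ] rot [-0.  -0.2 90.1]
.596,.017,.28,180 shift cm [-18.65  34.53  -1.6 ] rot [  0.2  -0.  -89.9]
```

View pics/s2.png

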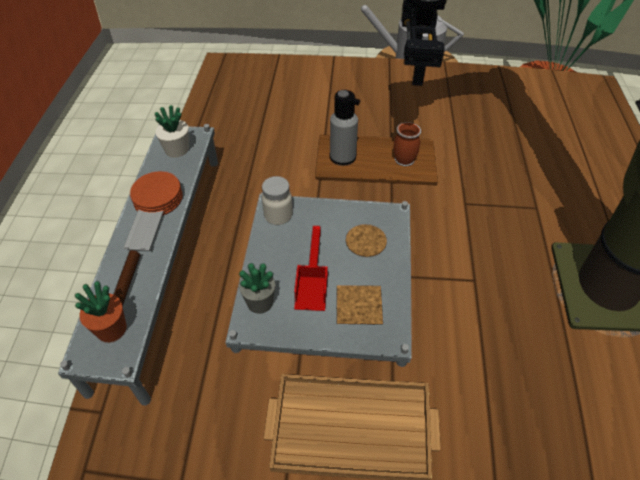

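Call:
send_rows:
  motion:
    - [-1, [-2, 4, -1.6], [0, 0, 10]]
    - [-1, [-4, 9, -1.6], [0, 0, 20]]
    - [-1, [-7, 14, -1.6], [0, 0, 30]]
    - [-1, [-10, 19, -1.6], [0, 0, 40]]
    - [-1, [-13, 24, -1.6], [0, 0, 50]]
    - [-1, [-16, 29, -1.6], [0, 0, 60]]
    - [-1, [-18, 33, -1.6], [0, 0, 70]]
    - [-1, [-18.6, 34.4, -1.6], [0, 0, 80]]

```text
time_s: 17.65
tcp_pos: [0.5966, 0.0197, 0.4273]
orientation: [-2.016, -2.406, -0.001]
force: [-0.8, -1.0, -0.3]
grip_width: 0.0884
finger_force: 0.0
```

```bash
python3 plan.py .595,.015,.14,1
```

```text
t 17.65 grasp [0.5963 0.02   0.28  ] yaw 10.1 tilt 0.15 w 0.0884 F [-0.8 -1.  -0.3] ff 0.0 q [ 0.18  0.66 -0.51  1.62  0.37  0.96 -0.28]
.595,.015,.14,1 shift cm [-0.47 -0.22 14.  ] rot [-0.1 -0.1  9.1]
```

Call:
send_rows:
  motion:
    - [-1, [-0.5, -0.2, 4], [0, 0, 9]]
    - [-1, [-0.5, -0.2, 8], [0, 0, 9]]
    - [-1, [-0.5, -0.2, 12], [0, 0, 9]]
    - [-1, [-0.5, -0.2, 14], [0, 0, 9]]
    - [-1, [-0.5, -0.2, 14], [0, 0, 9]]

```text
time_s: 18.27
tcp_pos: [0.5939, 0.0104, 0.2861]
orientation: [-2.197, -2.24, 0.007]
force: [0.4, -1.1, 0.4]
grip_width: 0.0878
finger_force: 0.0
```

```bash
python3 - <<'E'
from h import *
w=r.camera("wrist"); save(w,"w3.png")
print(proj(w,[[.595,.024,.068],[.595,.015,.068],[.597,-.061,.068]]))
for q in r.place_of("wrist","scoop")[:1]: print(q["score"],q["xy"],atz(w,q["xy"],.04).round(4))
E
python3 plan.py .595,.015,.063,1
```

```text
[[326.03365342 245.29145647]
 [325.61282367 261.32252255]
 [325.79901689 379.7871541 ]]
0.79 [324.6, 228.8] [0.5943 0.0245 0.04  ]
t 18.38 grasp [0.5949 0.0106 0.1413] yaw 1.1 tilt 0.03 w 0.088 F [-0.1 -1.  -0.1] ff 0.0 q [ 0.12  0.83 -0.38  1.75  0.46  0.66 -0.5 ]
.595,.015,.063,1 shift cm [0.44 0.01 7.83] rot [-0.  -0.   0.1]
```

View pics/w3.png

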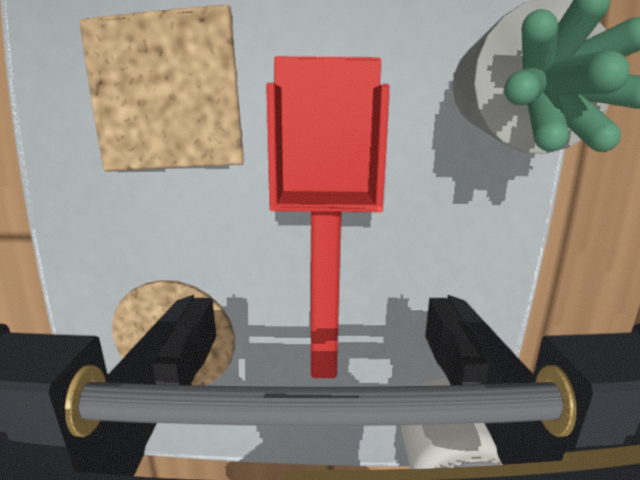

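The handle runs from (326,212) to (323,377), centred between the fingers and parallel to the pads. I descend and grip.

Call:
send_rows:
  motion:
    - [-0.2, [0.4, 0, 3], [0, 0, 0]]
    - [-0.2, [0.4, 0, 5.5], [0, 0, 0]]
    - [-0.2, [0.4, 0, 7], [0, 0, 0]]
    - [-0.2, [0.4, 0, 7.7], [0, 0, 0]]
    - [-0.2, [0.4, 0, 7.7], [0, 0, 0]]
    - [1, [0.4, 0, 7.7], [0, 0, 0]]
    - [1, [0.4, 0, 7.7], [0, 0, 0]]
    - [1, [0.4, 0, 7.7], [0, 0, 0]]
  grip_force: 20

```text
time_s: 19.38
tcp_pos: [0.595, 0.0144, 0.2121]
orientation: [2.2, 2.242, 0.001]
force: [0.3, -0.7, -0.5]
grip_width: 0.0249
finger_force: 0.0
```

Call:
send_rows:
  motion:
    - [1, [0, 0, 0], [0, 0, 0]]
    - [1, [0, 0, 0], [0, 0, 0]]
    - [1, [0, 0, 0], [0, 0, 0]]

```text
time_s: 19.75
tcp_pos: [0.5949, 0.0144, 0.2119]
orientation: [2.2, 2.242, 0.0]
force: [-0.1, -0.1, 1.9]
grip_width: 0.0157
finger_force: 20.0
```

```bash
python3 plan.py .595,.015,.063,1
```

```text
t 19.75 grasp [0.595  0.0144 0.0646] yaw 1.1 tilt 0.02 w 0.0157 F [-0.1 -0.1  1.9] ff 20.0 q [ 0.07  0.94 -0.31  1.78  0.53  0.51 -0.56]
.595,.015,.063,1 shift cm [0.06 0.01 0.16] rot [0.  0.  0.1]
```

Call:
send_rows:
  motion:
    - [1, [0, 0, -1], [0, 0, 0]]
    - [1, [0, 0, -3], [0, 0, 0]]
    - [1, [0, 0, -6], [0, 0, 0]]
    - [1, [0, 0, -10], [0, 0, 0]]
    - [1, [0, 0, -14], [0, 0, 0]]
    - [1, [0, 0, -14], [0, 0, 0]]

```text
time_s: 20.5
tcp_pos: [0.5958, 0.0147, 0.3552]
orientation: [2.198, 2.239, 0.008]
force: [0.6, -0.1, -0.1]
grip_width: 0.0159
finger_force: 20.0
```

```bash
python3 plan.py .521,.315,.2,90
```

```text
t 20.5 grasp [0.5968 0.0149 0.2079] yaw 1.1 tilt 0.39 w 0.0159 F [ 0.6 -0.1 -0.1] ff 20.0 q [ 0.14  0.74 -0.43  1.7   0.41  0.79 -0.46]
.521,.315,.2,90 shift cm [30.16 -6.92  0.77] rot [  0.3   0.3 -88.9]
```

Call:
send_rows:
  motion:
    - [1, [4, -1, 0], [0, 0, -10]]
    - [1, [8, -2, 0], [0, 0, -20]]
    - [1, [12, -3, 0], [0, 0, -30]]
    - [1, [16, -4, 0], [0, 0, -40]]
    - [1, [20, -5, 0], [0, 0, -50]]
    - [1, [24, -6, 0], [0, 0, -60]]
    - [1, [28, -6.6, 0], [0, 0, -70]]
    - [1, [30.2, -6.9, 0], [0, 0, -80]]

```text
time_s: 21.5
tcp_pos: [0.5188, 0.3172, 0.3508]
orientation: [-0.23, -3.131, -0.0]
force: [0.2, 0.3, -0.8]
grip_width: 0.016
finger_force: 20.0
```

```bash
python3 plan.py .521,.315,.05,90
```

```text
t 21.5 grasp [0.5185 0.3173 0.2035] yaw 81.6 tilt 0.11 w 0.016 F [ 0.2  0.3 -0.8] ff 20.0 q [-0.21  0.83 -0.77  1.65  0.69  0.95  0.19]
.521,.315,.05,90 shift cm [-0.28 -0.19 15.35] rot [ 0.  -0.1 -8.4]
```

Call:
send_rows:
  motion:
    - [1, [-0.3, -0.2, 3], [0, 0, -8.4]]
    - [1, [-0.3, -0.2, 7], [0, 0, -8.4]]
    - [1, [-0.3, -0.2, 11], [0, 0, -8.4]]
    - [1, [-0.3, -0.2, 14], [0, 0, -8.4]]
    - [1, [-0.3, -0.2, 15.4], [0, 0, -8.4]]
    - [1, [-0.3, -0.2, 15.4], [0, 0, -8.4]]
    - [1, [-0.3, -0.2, 15.4], [0, 0, -8.4]]

```text
time_s: 22.38
tcp_pos: [0.5231, 0.3131, 0.1987]
orientation: [0.014, 3.14, 0.002]
force: [-0.1, -0.1, -0.1]
grip_width: 0.0154
finger_force: 20.0
```

```bash
python3 -c "
from h import *
w=r.camera('side'); cv2.imwrite('pics/s3.png',cv2.resize(w['frame'][340:480,200:500],None,fx=2,fy=2)[:,:,::-1])"
python3 plan.py .521,.315,.031,90
```

```text
t 22.43 grasp [0.5235 0.3133 0.0517] yaw 89.5 tilt 0.13 w 0.0155 F [-0.4  0.2 -0.6] ff 20.0 q [-0.26  1.04 -0.65  1.72  0.92  0.72  0.15]
.521,.315,.031,90 shift cm [0.23 0.19 2.07] rot [ 0.1  0.1 -0.5]
```

View pics/s3.png

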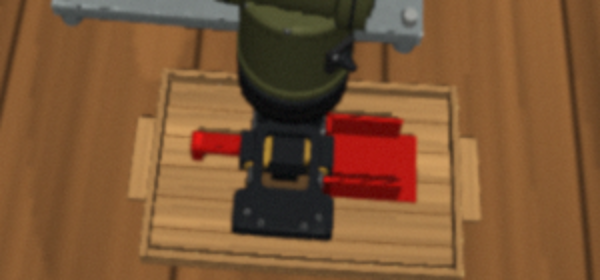

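The scoop is level, right way up and inside the tray outline, so I lower it the last 2 cm.

Call:
send_rows:
  motion:
    - [1, [0.2, 0.2, 0.7], [0, 0, 0]]
    - [1, [0.2, 0.2, 1.4], [0, 0, 0]]
    - [1, [0.2, 0.2, 1.8], [0, 0, 0]]
    - [1, [0.2, 0.2, 2.0], [0, 0, 0]]
    - [1, [0.2, 0.2, 2.1], [0, 0, 0]]
    - [1, [0.2, 0.2, 2.1], [0, 0, 0]]

```text
time_s: 23.18
tcp_pos: [0.5206, 0.3145, 0.1779]
orientation: [0.014, 3.141, -0.002]
force: [-2.5, -3.2, 10.6]
grip_width: 0.0155
finger_force: 20.0
```

```bash
python3 plan.py .521,.315,.031,90
```

```text
t 23.18 grasp [0.5207 0.3143 0.0306] yaw 89.5 tilt 0.06 w 0.0155 F [-2.5 -3.2 10.6] ff 20.0 q [-0.28  1.07 -0.63  1.73  0.95  0.68  0.12]
.521,.315,.031,90 shift cm [-0.04  0.05 -0.04] rot [-0.1  0.  -0.5]
```

Call:
send_rows:
  motion:
    - [-0.2, [0, 0, -0.1], [0, 0, 0]]
    - [-0.2, [0, 0, -0.1], [0, 0, 0]]
    - [-0.2, [0, 0, -0.1], [0, 0, 0]]
    - [-0.2, [0, 0, -0.1], [0, 0, 0]]
    - [-0.2, [0, 0, -3], [0, 0, 0]]
    - [-0.2, [0, 0, -8], [0, 0, 0]]
    - [-0.2, [0, 0, -14], [0, 0, 0]]
    - [-1, [0, 0, -20], [0, 0, 0]]

```text
time_s: 24.18
tcp_pos: [0.5207, 0.3145, 0.3783]
orientation: [-0.014, -3.141, 0.0]
force: [1.3, 0.7, 0.6]
grip_width: 0.0609
finger_force: 0.0
```

```bash
python3 - <<'E'
from h import *
c={n:r.camera(n) for n in["top","side"]}; cv2.imwrite('pics/s4.png',cv2.resize(c["side"]['frame'][120:480,200:500],None,fx=1.6,fy=1.6)[:,:,::-1])
for k,z in [("flask",.014),("mate",.014),("scoop",.006)]:
  for n in c:
    for q in r.place_of(n,k)[:1]: print(k,n,round(q["score"],2),np.round(q["xy"],1),atz(c[n],q["xy"],z).round(4))
E
python3 plan.py .411,-.329,.26,90
```

```text
flask top 0.8 [482.8 270.7] [ 0.5528 -0.3244  0.014 ]
flask side 0.63 [353.9 429.9] [0.5043 0.3232 0.014 ]
mate top 0.65 [492.6 344.2] [ 0.4132 -0.3314  0.014 ]
scoop top 0.66 [154.8 299.6] [0.5121 0.3132 0.006 ]
scoop side 0.77 [350.  423.7] [0.5109 0.3101 0.006 ]
t 24.57 grasp [0.5203 0.3137 0.2275] yaw 89.5 tilt 0.2 w 0.0879 F [ 0.9 -0.   0.6] ff 0.0 q [-0.18  0.81 -0.82  1.63  0.68  1.01  0.33]
.411,-.329,.26,90 shift cm [ 10.39 -64.41  -3.07] rot [-0.1 -0.1 -0.5]
```

View pics/s4.png

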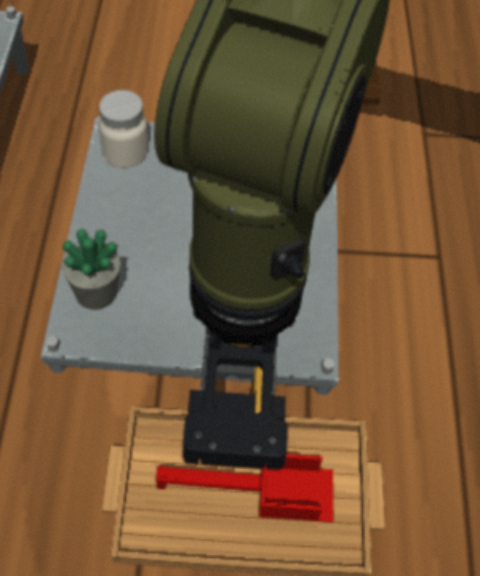

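The scoop lies flat and released in the tray at (245,485) in the crop. I go to the mate.

Call:
send_rows:
  motion:
    - [-1, [1, -6, -2], [0, 0, 0]]
    - [-1, [2, -12, -3], [0, 0, 0]]
    - [-1, [3, -18, -3], [0, 0, 0]]
    - [-1, [4, -24, -3], [0, 0, 0]]
    - [-1, [5, -30, -3], [0, 0, 0]]
    - [-1, [6, -36, -3], [0, 0, 0]]
    - [-1, [7, -42, -3], [0, 0, 0]]
    - [-1, [8, -48, -3], [0, 0, 0]]

```text
time_s: 25.58
tcp_pos: [0.4357, -0.1667, 0.4058]
orientation: [-0.014, -3.14, -0.001]
force: [-0.3, -0.2, -0.3]
grip_width: 0.0881
finger_force: 0.0
```

```bash
python3 plan.py .411,-.329,.26,90 .411,-.329,.15,90
```

```text
t 25.57 grasp [ 0.4355 -0.1665  0.2585] yaw 89.5 tilt 0.1 w 0.0881 F [-0.3 -0.2 -0.3] ff 0.0 q [ 0.86  0.63 -0.96  2.    0.68  0.87  1.08]
.411,-.329,.26,90 shift cm [  2.33 -16.26  -0.16] rot [ 0.1 -0.1 -0.5]
.411,-.329,.15,90 shift cm [  2.31 -16.27  10.84] rot [ 0.1 -0.1 -0.5]
```

Call:
send_rows:
  motion:
    - [-1, [1, -6, 0], [0, 0, -0.5]]
    - [-1, [1.8, -12, 0], [0, 0, -0.5]]
    - [-1, [2.3, -16.2, 0], [0, 0, -0.5]]
    - [-1, [2.3, -16.2, 0], [0, 0, -0.5]]
    - [-1, [2.3, -16.2, 5], [0, 0, -0.5]]
    - [-1, [2.3, -16.2, 10.5], [0, 0, -0.5]]
    - [-1, [2.3, -16.2, 10.5], [0, 0, -0.5]]

```text
time_s: 26.45
tcp_pos: [0.4107, -0.3248, 0.2985]
orientation: [0.004, -3.134, -0.008]
force: [-0.4, 0.2, 0.2]
grip_width: 0.088
finger_force: 0.0
```

```bash
python3 - <<'E'
from h import *
w=r.camera("wrist")
for q in r.place_of("wrist","mate")[:1]: print(q["score"],q["xy"],atz(w,q["xy"],.014).round(4))
for q in r.silhouettes("wrist","mate")[:1]:
    cn=max(cv2.findContours(q["region"].astype(np.uint8),0,2)[0],key=cv2.contourArea); print(q["score"],cv2.boundingRect(cn))
print(proj(w,[[.411,-.329,.104],[.411,-.329,.014]]))
E
python3 plan.py .411,-.329,.065,90
```

```text
0.88 [310.2, 236.4] [ 0.411  -0.3302  0.014 ]
0.61 (255, 204, 112, 136)
[[309.3479623  292.33860418]
 [311.97800746 236.34808194]]
t 26.6 grasp [ 0.4135 -0.3258  0.156 ] yaw 90.1 tilt 0.14 w 0.0881 F [ 0.6 -0.8  0.2] ff 0.0 q [ 1.06  0.84 -0.83  1.94  0.9   0.78  1.28]
.411,-.329,.065,90 shift cm [ 0.23 -0.32  9.1 ] rot [-0.   0.1  0.1]
```

Call:
send_rows:
  motion:
    - [-1, [0.2, -0.3, 1], [0, 0, 0]]
    - [-1, [0.2, -0.3, 4.5], [0, 0, 0]]
    - [-1, [0.2, -0.3, 7.5], [0, 0, 0]]
    - [-1, [0.2, -0.3, 8.8], [0, 0, 0]]
    - [-1, [0.2, -0.3, 8.8], [0, 0, 0]]
    - [0.0, [0.2, -0.3, 8.8], [0, 0, 0]]
    - [0.6, [0.2, -0.3, 8.8], [0, 0, 0]]
    - [0.6, [0.2, -0.3, 8.8], [0, 0, 0]]
  grip_force: 15

```text
time_s: 27.6
tcp_pos: [0.4102, -0.3294, 0.2143]
orientation: [0.001, 3.141, -0.001]
force: [-0.1, 3.3, 0.7]
grip_width: 0.06
finger_force: 1.0
```

Call:
send_rows:
  motion:
    - [0.6, [0, 0, 0], [0, 0, 0]]
    - [0.6, [0, 0, 0], [0, 0, 0]]

```text
time_s: 27.85
tcp_pos: [0.4103, -0.3293, 0.2143]
orientation: [0.0, 3.141, -0.001]
force: [-1.3, 1.6, 5.8]
grip_width: 0.0588
finger_force: 15.1
```

```bash
python3 plan.py .497,-.052,.20,90
```

```text
t 27.85 grasp [ 0.4104 -0.3293  0.067 ] yaw 90.0 tilt 0.05 w 0.0588 F [-1.3  1.6  5.8] ff 15.1 q [ 0.99  0.97 -0.7   1.98  1.1   0.63  1.12]
.497,-.052,.20,90 shift cm [ -8.68  27.73 -13.3 ] rot [-0.  0. -0.]
```

Call:
send_rows:
  motion:
    - [0.6, [0, 0, -1], [0, 0, 0]]
    - [0.6, [0, 0, -4], [0, 0, 0]]
    - [0.6, [0, 0, -9], [0, 0, 0]]
    - [0.6, [0, 0, -13], [0, 0, 0]]
    - [0.6, [-1, 4, -13.3], [0, 0, 0]]
    - [0.6, [-2.5, 9, -13.3], [0, 0, 0]]
    - [0.6, [-4.2, 14, -13.3], [0, 0, 0]]
    - [0.6, [-5.9, 19, -13.3], [0, 0, 0]]

```text
time_s: 28.85
tcp_pos: [0.4691, -0.1382, 0.3469]
orientation: [-0.001, -3.141, 0.001]
force: [0.1, 0.2, -3.3]
grip_width: 0.0587
finger_force: 14.9
```

```bash
python3 plan.py .497,-.052,.20,90
```

```text
t 28.85 grasp [ 0.469  -0.1382  0.1996] yaw 90.0 tilt 0.03 w 0.0587 F [ 0.1  0.2 -3.3] ff 14.9 q [ 0.71  0.73 -0.86  2.01  0.8   0.78  0.93]
.497,-.052,.20,90 shift cm [-2.78  8.62 -0.04] rot [-0. -0. -0.]
```

Call:
send_rows:
  motion:
    - [0.6, [-1.4, 4.5, 0], [0, 0, 0]]
    - [0.6, [-2.7, 8.3, 0], [0, 0, 0]]
    - [0.6, [-2.8, 8.6, 0], [0, 0, 0]]
    - [0.6, [-2.8, 8.6, 4], [0, 0, 0]]
    - [0.6, [-2.8, 8.6, 7.5], [0, 0, 0]]
    - [0.6, [-2.8, 8.6, 9], [0, 0, 0]]
    - [0.6, [-2.8, 8.6, 9.3], [0, 0, 0]]
    - [0.6, [-2.8, 8.6, 9.3], [0, 0, 0]]

```text
time_s: 29.85
tcp_pos: [0.4971, -0.054, 0.254]
orientation: [0.002, 3.141, -0.001]
force: [0.1, 0.5, -1.6]
grip_width: 0.0591
finger_force: 14.9
```

```bash
python3 plan.py .497,-.052,.098,90
```

```text
t 29.85 grasp [ 0.4972 -0.054   0.1067] yaw 89.9 tilt 0.03 w 0.0591 F [ 0.1  0.5 -1.6] ff 14.9 q [ 0.42  0.87 -0.69  2.04  1.01  0.61  0.59]
.497,-.052,.098,90 shift cm [0.01 0.2  0.87] rot [-0.   0.  -0.1]
```

Call:
send_rows:
  motion:
    - [0.6, [0, 0.2, 0.4], [0, 0, 0]]
    - [0.6, [0, 0.2, 0.7], [0, 0, 0]]
    - [0.6, [0, 0.2, 0.9], [0, 0, 0]]
    - [0.6, [0, 0.2, 0.9], [0, 0, 0]]

```text
time_s: 30.35
tcp_pos: [0.4971, -0.0514, 0.2453]
orientation: [0.0, 3.141, -0.001]
force: [-1.6, -0.0, 4.0]
grip_width: 0.0589
finger_force: 15.1
```

```bash
python3 plan.py .497,-.052,.098,90
```

```text
t 30.35 grasp [ 0.4972 -0.0515  0.098 ] yaw 90.0 tilt 0.06 w 0.0589 F [-1.6 -0.   4. ] ff 15.1 q [ 0.41  0.88 -0.67  2.05  1.04  0.59  0.56]
.497,-.052,.098,90 shift cm [ 0.01 -0.06  0.  ] rot [-0.  0. -0.]
```

Call:
send_rows:
  motion:
    - [0, [0, 0, 0], [0, 0, 0]]
    - [-1, [0, 0, 0], [0, 0, 0]]
    - [-1, [0, 0, 0], [0, 0, 0]]
    - [-1, [0, 0, 0], [0, 0, 0]]
    - [-1, [0, 0, -3], [0, 0, 0]]
    - [-1, [0, 0, -8], [0, 0, 0]]
    - [-1, [0, 0, -14], [0, 0, 0]]
    - [-1, [0, 0, -17], [0, 0, 0]]

```text
time_s: 31.35
tcp_pos: [0.4974, -0.0509, 0.4175]
orientation: [0.0, 3.138, 0.001]
force: [0.0, -0.2, -0.2]
grip_width: 0.0879
finger_force: 0.0
```

```bash
python3 - <<'E'
from h import *
t=r.camera("top"); 
for q in r.silhouettes("top","flask")[:1]:
    ys,xs=np.nonzero(q["region"]); print(q["score"],xs.min(),xs.max(),ys.min(),ys.max())
cv2.imwrite('pics/t4.png',cv2.resize(t['frame'][170:400,200:550],None,fx=2.2,fy=2.2)[:,:,::-1])
E
python3 plan.py .557,-.327,.265,62
```

```text
0.74 472 534 244 283
t 31.45 grasp [ 0.4989 -0.0509  0.2704] yaw 90.0 tilt 0.37 w 0.088 F [-0.5  0.7  0.1] ff 0.0 q [ 0.57  0.65 -0.93  1.9   0.65  0.92  0.9 ]
.557,-.327,.265,62 shift cm [ -5.92 -27.61   0.58] rot [ 0.1  0.4 28. ]
```

View pics/t4.png

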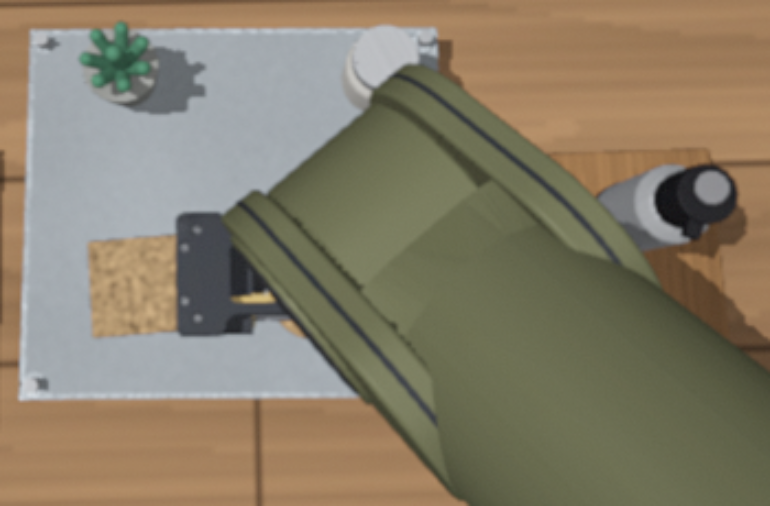

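The flask still stands on the board, head at about (705,193) in the crop. The arm hides the mate. I move to the flask.

Call:
send_rows:
  motion:
    - [-1, [-1, -5, 0], [0, 0, 9]]
    - [-1, [-2.3, -11, 0], [0, 0, 18]]
    - [-1, [-3.6, -17, 0], [0, 0, 28]]
    - [-1, [-4.8, -23, 0], [0, 0, 28]]
    - [-1, [-5.9, -27.6, 0], [0, 0, 28]]
    - [-1, [-5.9, -27.6, 0], [0, 0, 28]]
    - [-1, [-5.9, -27.6, 0], [0, 0, 28]]

```text
time_s: 32.33
tcp_pos: [0.5559, -0.3263, 0.4134]
orientation: [-0.758, -3.046, -0.002]
force: [-0.4, 0.8, -0.3]
grip_width: 0.0884
finger_force: 0.0
```

```bash
python3 - <<'E'
from h import *
w=r.camera("wrist"); save(w,"w4.png")
print(proj(w,[[.557,-.327,.192],[.557,-.327,.014]]))
t=r.camera("top")
for n,c in (("top",t),("side",r.camera("side"))):
    for q in r.place_of(n,"mate")[:1]: print(n,q["score"],q["xy"],atz(c,q["xy"],.045).round(4))
    for q in r.silhouettes(n,"mate")[:1]:
        cn=max(cv2.findContours(q["region"].astype(np.uint8),0,2)[0],key=cv2.contourArea)
        print(cv2.minEnclosingCircle(np.array([atz(c,p[0],.135)[:2] for p in cn],np.float32)))
E
python3 plan.py .557,-.327,.165,62
```

```text
[[320.04176978 270.98709715]
 [320.03906836 199.9932426 ]]
top 0.83 [343.4, 304.7] [ 0.4922 -0.0504  0.045 ]
((0.4955865442752838, -0.050729915499687195), 0.03018147125840187)
((0.5006886720657349, -0.018436554819345474), 0.06012751907110214)
t 32.67 grasp [ 0.5561 -0.3267  0.2677] yaw 62.1 tilt 0.02 w 0.088 F [-0.6  0.8 -0.8] ff 0.0 q [ 0.85  0.8  -0.78  1.47  0.6   1.12  1.04]
.557,-.327,.165,62 shift cm [-0.09  0.02 10.27] rot [-0.   0.   0.1]
```

View pics/w4.png

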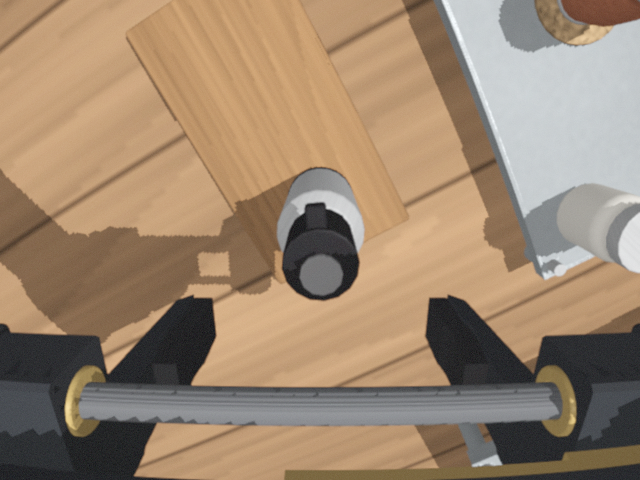

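The button at (321,275) matches the prediction (320,271), and the mate's rim lies within about 3 mm of the coaster centre. I grip the flask.

Call:
send_rows:
  motion:
    - [-1, [0, 0, 4], [0, 0, 0]]
    - [-1, [0, 0, 7.5], [0, 0, 0]]
    - [-1, [0, 0, 9.5], [0, 0, 0]]
    - [-1, [0, 0, 10.1], [0, 0, 0]]
    - [0.8, [0, 0, 10.1], [0, 0, 0]]
    - [0.8, [0, 0, 10.1], [0, 0, 0]]
    - [0.8, [0, 0, 10.1], [0, 0, 0]]
    - [0.8, [0, 0, 10.1], [0, 0, 0]]
  grip_force: 25

```text
time_s: 33.67
tcp_pos: [0.5561, -0.3275, 0.3143]
orientation: [0.761, 3.047, -0.0]
force: [-0.2, 0.6, -0.3]
grip_width: 0.0502
finger_force: 0.0
```

Call:
send_rows:
  motion:
    - [0.8, [0, 0, 0], [0, 0, 0]]
    - [0.8, [0, 0, 0], [0, 0, 0]]
    - [0.8, [0, 0, 0], [0, 0, 0]]

```text
time_s: 34.05
tcp_pos: [0.5563, -0.3273, 0.314]
orientation: [0.76, 3.047, 0.0]
force: [0.7, 1.1, 1.8]
grip_width: 0.043
finger_force: 25.0
```

```bash
python3 plan.py .506,.101,.32,62
```

```text
t 34.05 grasp [ 0.5564 -0.3272  0.1667] yaw 62.0 tilt 0.04 w 0.043 F [0.7 1.1 1.8] ff 25.0 q [ 0.83  0.91 -0.72  1.56  0.7   0.94  0.96]
.506,.101,.32,62 shift cm [ 24.54  35.45 -15.33] rot [ 0.  0. -0.]
```

Call:
send_rows:
  motion:
    - [0.8, [0, 0, -1], [0, 0, 0]]
    - [0.8, [0, 0, -4], [0, 0, 0]]
    - [0.8, [0, 0, -8.5], [0, 0, 0]]
    - [0.8, [0, 0, -13], [0, 0, 0]]
    - [0.8, [1, 1.5, -15.3], [0, 0, 0]]
    - [0.8, [3.5, 5, -15.3], [0, 0, 0]]
    - [0.8, [6.5, 9.5, -15.3], [0, 0, 0]]
    - [0.8, [9.5, 14, -15.3], [0, 0, 0]]

```text
time_s: 35.05
tcp_pos: [0.5365, -0.1567, 0.4657]
orientation: [-0.759, -3.045, -0.0]
force: [0.5, 0.4, -5.0]
grip_width: 0.0431
finger_force: 25.0
```

Call:
send_rows:
  motion:
    - [0.8, [3, 4.3, 0], [0, 0, 0]]
    - [0.8, [6, 8.6, 0], [0, 0, 0]]
    - [0.8, [9, 12.9, 0], [0, 0, 0]]
    - [0.8, [12, 17.2, 0], [0, 0, 0]]
    - [0.8, [14, 20, 0], [0, 0, 0]]
    - [0.8, [15, 21.4, 0], [0, 0, 0]]
    - [0.8, [15, 21.4, 0], [0, 0, 0]]

```text
time_s: 35.92
tcp_pos: [0.5053, 0.1009, 0.4663]
orientation: [-0.757, -3.048, 0.002]
force: [0.6, -1.3, -5.0]
grip_width: 0.0437
finger_force: 25.0
```

```bash
python3 plan.py .506,.101,.206,62
```

```text
t 35.92 grasp [0.5051 0.1008 0.319 ] yaw 62.1 tilt 0.09 w 0.0437 F [ 0.6 -1.3 -5. ] ff 25.0 q [ 0.22  0.56 -0.82  1.79  0.48  1.    0.29]
.506,.101,.206,62 shift cm [-0.07  0.06 11.3 ] rot [-0.1 -0.   0.1]
```

Call:
send_rows:
  motion:
    - [0.8, [0, 0, 2.5], [0, 0, 0]]
    - [0.8, [0, 0, 6], [0, 0, 0]]
    - [0.8, [0, 0, 9], [0, 0, 0]]
    - [0.8, [0, 0, 10.7], [0, 0, 0]]
    - [0.8, [0, 0, 11.2], [0, 0, 0]]
    - [0.8, [0, 0, 11.2], [0, 0, 0]]

```text
time_s: 36.67
tcp_pos: [0.5064, 0.0999, 0.3551]
orientation: [0.762, 3.047, 0.0]
force: [1.1, 0.9, -4.4]
grip_width: 0.0437
finger_force: 25.0
```

```bash
python3 plan.py .506,.101,.1977,62
```

```text
t 36.67 grasp [0.5065 0.0999 0.2078] yaw 61.9 tilt 0.04 w 0.0437 F [ 1.1  0.9 -4.4] ff 25.0 q [ 0.14  0.7  -0.71  1.93  0.66  0.76  0.13]
.506,.101,.1977,62 shift cm [0.09 0.08 1.01] rot [ 0.   0.  -0.1]
```

Call:
send_rows:
  motion:
    - [0.8, [0, 0.1, 0.5], [0, 0, 0]]
    - [0.8, [0, 0.1, 0.8], [0, 0, 0]]
    - [0.8, [0, 0.1, 1.0], [0, 0, 0]]
    - [0.8, [0, 0.1, 1.0], [0, 0, 0]]

```text
time_s: 37.17
tcp_pos: [0.5066, 0.1011, 0.345]
orientation: [0.76, 3.048, -0.0]
force: [0.9, -0.2, -2.9]
grip_width: 0.0436
finger_force: 25.0
```

```bash
python3 plan.py .506,.101,.1977,62
```

```text
t 37.17 grasp [0.5067 0.1011 0.1977] yaw 62.0 tilt 0.04 w 0.0436 F [ 0.9 -0.2 -2.9] ff 25.0 q [ 0.13  0.72 -0.69  1.94  0.68  0.74  0.12]
.506,.101,.1977,62 shift cm [ 0.05 -0.04  0.  ] rot [ 0.  0. -0.]
```

Call:
send_rows:
  motion:
    - [0.8, [0, 0, 0.1], [0, 0, 0]]
    - [0.8, [0, 0, 0.1], [0, 0, 0]]

```text
time_s: 37.42
tcp_pos: [0.5067, 0.1014, 0.3449]
orientation: [0.76, 3.047, 0.0]
force: [-1.8, -1.4, 6.5]
grip_width: 0.0431
finger_force: 25.0
```

Contact (force +6.5 N). I release and rise.

Call:
send_rows:
  motion:
    - [-0.3, [0, 0, 0], [0, 0, 0]]
    - [-1, [0, 0, 0], [0, 0, 0]]
    - [-1, [0, 0, 0], [0, 0, 0]]
    - [-1, [0, 0, 0], [0, 0, 0]]
    - [-1, [0, 0, -3], [0, 0, 0]]
    - [-1, [0, 0, -7], [0, 0, 0]]
    - [-1, [0, 0, -11], [0, 0, 0]]
    - [-1, [0, 0, -14], [0, 0, 0]]

```text
time_s: 38.42
tcp_pos: [0.5065, 0.1012, 0.4853]
orientation: [0.76, 3.047, 0.001]
force: [-0.2, -0.3, 0.6]
grip_width: 0.088
finger_force: 0.0
```

Call:
send_rows:
  motion:
    - [-1, [-3, -5, 0], [0, 0, 0]]
    - [-1, [-6, -10, 0], [0, 0, 0]]
    - [-1, [-9, -15, 0], [0, 0, 0]]
    - [-1, [-12, -20, 0], [0, 0, 0]]
    - [-1, [-15, -25, 0], [0, 0, 0]]
    - [-1, [-18, -30, 0], [0, 0, 0]]
    - [-1, [-19, -32, 0], [0, 0, 0]]
    - [-1, [-19, -32, 0], [0, 0, 0]]

```text
time_s: 39.42
tcp_pos: [0.5234, -0.2727, 0.483]
orientation: [-0.767, -3.046, 0.0]
force: [0.6, -0.7, -0.0]
grip_width: 0.0882
finger_force: 0.0
```

```bash
python3 - <<'E'
from h import *
c={n:r.camera(n) for n in["top","side"]}; save(c["top"],"t5.png")
for k,z in [("flask",.045),("mate",.045),("scoop",.006),("round_coaster",.04),("square_coaster",.04)]:
  for n in c:
    for q in r.place_of(n,k)[:1]: print(k,n,round(q["score"],2),np.round(q["xy"],1),atz(c[n],q["xy"],z).round(4))
E
```

```text
flask top 0.61 [261.9 299. ] [0.5063 0.1014 0.045 ]
flask side 0.89 [360.9 302.4] [0.5027 0.097  0.045 ]
mate top 0.67 [343.6 300.9] [ 0.4992 -0.051   0.045 ]
mate side 0.95 [366.4 240.3] [ 0.4965 -0.0496  0.045 ]
scoop top 0.92 [154.8 301.8] [0.5079 0.313  0.006 ]
scoop side 0.92 [349.9 424. ] [0.511  0.3107 0.006 ]
round_coaster top 0.96 [343.5 299.1] [ 0.5027 -0.0512  0.04  ]
round_coaster side 0.75 [364.4 239. ] [ 0.5003 -0.0568  0.04  ]
square_coaster top 0.79 [259.5 300.9] [0.5031 0.1065 0.04  ]
square_coaster side 0.9 [357.3 305.5] [0.5088 0.1009 0.04  ]
```

View pics/t5.png

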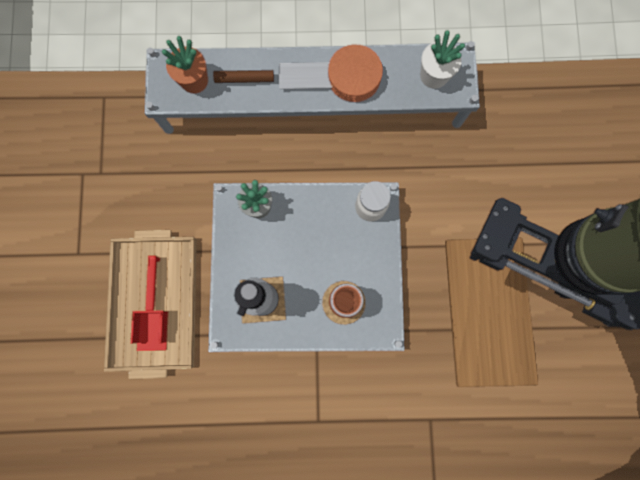

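The mate stands at (345,301) and the flask at (255,297), both on their coasters. The scoop lies flat in the tray at (150,302), and the jar and succulent have not moved. I hand the job in.

```bash
python3 -c "
from plant import r
print(r.close_job())"
```

```text
the job is handed in; nothing more can be done
None
```

I handed the job in at about 40 s on the robot's clock. In the last pictures the scoop lies flat in the tray, the mate and flask stand within about 5 mm of their coaster centres, and the jar and succulent are where they were; no verdict came back.

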